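# Turn the parts carousel until the paint tin is at the front

### The arm

A 7-joint arm with a two-finger parallel gripper is mounted at the origin on a cart in front of the work surface, level with it; the furniture and walls round the work are solid. World frame = base frame: x ahead of the robot, y to its left, z up, the work surface at z = 0. Lengths are in m, angles in rad, forces in N, time in s.
With the tool pointing down it reaches from about 0.375 to 0.925 m from the base axis. Payload 3.1 kg.
Tool frame: the origin (TCP) lies between the finger pads; the fingertips stand 19 mm ahead of it and the grasp point (between the pads) is the TCP; z points along the fingers, y is the direction in which the jaws open and shut (so a half turn about z gives the same grasp; the last joint's range is limited). The gripper opens to 85 mm and grips with 20 to 120 N. Pads are 22 mm wide; open, the fingers measure 114 mm over their backs; the gripper's body (76 mm by 85 mm) begins 54 mm behind the grasp point. The pads swing forward as they close: fully open they stand 13 mm farther back than shut.
Start: joints at [1.042, 0.383, 0.044, 1.598, -0.018, 1.161, -0.05], TCP at [0.271, -0.591, 0.25] pointing down, gripper open.
Joint ranges: [-2.61, 2.61], [-0.41, 2.15], [-1.48, 1.57], [0, 2.5], [-1.57, 4.71], [0.05, 1.97], [-2.85, 2.85]. Speed limits (rad/s): [2.79, 2.79, 3.14, 3.14, 3.14, 3.14, 3.14].

### API

Orientations are given as a unit quaternion [x, y, z, w].
In Python, from bench import move_ptp, movel, move_j, move_gripper, pause, inverse_kinematics, read_camera, camera_params, MotionError, sign_off, look_for, tip_of, read_time_s, read_qpos, read_joint_vel, read_effort, read_eef_pos, read_tcp_rot, read_ft_force, read_ft_torque, read_finger_gap gives the robot as it stands. Calls block until the motion is done:
- move_ptp(position, orientation): joint-space move of the TCP to a pose.
- movel(position, orientation=None, speed=0.15): straight line of the TCP; orientation=None keeps the orientation; speed is the mean speed in m/s.
- move_j(angles): joint-space move.
- move_gripper(opening, effort=None): finger opening in m; effort is the grip in N (None keeps the last); returns when the fingers have stopped.
- pause(seconds).
- inverse_kinematics(position, orientation): joint angles nearest the present ones, or None.
- read_camera(name): name is "scene" or "top" or "wrist"; returns the picture (400x640x3 uint8, red, green, blue); there is no depth.
- camera_params(name): a dict with "K" (3x3 intrinsics, pixels), "camera_from_world" (4x4, takes a point from world to camera coordinates). Camera axes: x right, y down, z forward; pixel columns grow to the right and rows downward; lengths in m; the calibration is good to about 2 mm. A picture is of the moment at which its call begins: read the wrist's pose just before it. camera_params takes no time and is no camera call; for the wrist camera it gives the pose at the moment of the call.
A pose or a line that the arm cannot do raises MotionError and nothing moves.
- sign_off(): hands the job in, once; it reports no verdict.
Trained networks look in the newest picture that a camera, given by its name, has taken for a name from the list of things; names that differ only in an ending like _2 or _b are one class to them, and where a whole thing is asked for, a point or a joint stands for the part that bears it (a point fixed in the world has none). Each returns a list of dicts, best first, with "confidence" (0 to 1); they miss things now and then, are a little off and sometimes report something else, mostly with a low value. They report only what shows in the picture. A call takes as long as a camera call. They do not tell look-alikes from the thing itself.
- look_for(camera, name): "at" ([column, row] in pixels, amid what is visible of it).
- tip_of(camera, name): "at" ([column, row] in pixels: a listed point, or the origin of a listed thing).
Readings, each from a call of its own:
- read_time_s(): time.
- read_qpos(): joint angles.
- read_joint_vel(): joint speeds.
- read_effort(): joint torques, N m.
- read_eef_pos(): TCP position.
- read_tcp_rot(): TCP orientation.
- read_ft_force(): force on the tool from outside, world axes, zero at the start.
- read_ft_torque(): the same for the moment, N m.
- read_finger_gap(): finger opening in m.
Only numpy, scipy, OpenCV 4.12 (cv2) and the standard library are available. Lean on these libraries where they do the work, as an engineer would, in place of code of your own. Each camera call takes 0.05 s, during which the arm holds its last target. There are 200 camera calls.

### The job

Turn the round parts carousel gently, by pushing its rim or the finger knobs on it with the fingertips, until the paint tin stands in line with the pointer of the stand, and leave it at rest there. Do not touch or lift the things that ride on the carousel, keep them in their wells, and leave everything else on the bench alone.

Things in the scene. Friction and masses are not known exactly. Their poses are not given: they have to be found in the camera images.
- carousel: the turning deck: a flat grey disc, 300 mm across, underside 16 mm and top 28 mm above the bench. Origin on its vertical turning axis at the underside; its x and y axes turn with it. It turns freely both ways, with a steady friction of 1.5 to 2.5 N at the rim, and stops when no longer pushed. Four round wells (inner diameter 74 mm, walls 7 mm high) are centred 78 mm out, on its +x, +y, -x and -y axes
- finger_knob (a point): centre of the top of one of six equal black finger knobs: upright pins 16 mm across, rising 46 mm from the deck to 74 mm above the bench. They stand 135 mm from the turning axis, 60 degrees apart, at 15, 75, 135, 195, 255 and 315 degrees (counter-clockwise) from the carousel's x axis; this is the one at 15 degrees
- tin_centre (a point): centre (half-way up) of the paint tin, the only tin on the carousel: a cylinder with a lid, 62 mm across, 62 mm tall, loose in one of the four wells, its top 90 mm above the bench. The other three wells hold a roll of tape, a hose coupler and an air cap, all at most 25 mm tall
- front_mark (a point): where the tin must come to stand: a point fixed on the stand, at deck height (28 mm), 78 mm from the turning axis, in line with the pointer. The pointer is a dark flat arrow on the bench, 14 mm high, beyond the rim on the robot's side (its tip 154 mm, its end 202 mm from the axis), pointing at the axis. This point's x axis runs from the pointer to the axis
- paint_tin: the same tin; origin at the centre of its underside
- tape_roll: roll of masking tape, 68 mm across, 16 mm tall, loose in a well; origin at the centre of its underside
- coupler: air hose coupler, 66 x 25 x 25 mm, lying loose in a well; origin at the centre of its underside
- air_cap: air cap of a spray gun, 31 mm across, 24 mm tall with two horns, loose in a well; origin at the centre of its underside
- squeeze_bottle: bystander: squeeze bottle with pointed nozzle, 60 mm across, 152 mm tall, standing on the bench; origin at the centre of its underside
- scraper: bystander: flat scraper, 64 x 160 x 13 mm, lying on the bench; origin at the centre of its underside
- marker: bystander: marker pen, 128 mm long, 18 mm thick, lying on the bench; origin at the centre of its underside
- mixing_cup: bystander: small spray-gun cup, 73 mm across, 120 mm tall, standing on the bench; origin at the centre of its underside
Mind the look-alikes: they are no part of the job. What is shaped like the paint_tin but orange is not meant. There is more than one size of the tape_roll; the one meant has the size given above.

How it is judged:
By the outcome, as a careful person would: the job done as asked, in the order asked, and still so for the second after the job is handed in, with the robot touching nothing.
It also fails if it takes over 64 s, if anything falls off the work surface, if the arm or the gripper's body presses on something with over 40 N, if the wrist force passes 120 N, or if a joint passes its speed limit or range.

## Working session

There is one attempt and no reset: what is moved stays moved. The work goes in short steps, each a Python script; the robot and the scene stay as the last script left them, time stands still between calls to the robot, and variables do not carry over. Pictures are saved under pics/ and viewed, about 8 in all and at most 12, crops included, and the job is handed in when it is done.

```bash
mkdir -p pics; cat > h.py <<'E'
import numpy as np, cv2
from bench import *
def save(c,f):
    im=read_camera(c); cv2.imwrite(f,im[:,:,::-1]); return im
def ray(cam,px,z):
    p=camera_params(cam);K=np.array(p["K"]);T=np.array(p["camera_from_world"])
    R=T[:3,:3];c=-R.T@T[:3,3];d=R.T@np.linalg.inv(K)@np.array([px[0],px[1],1.])
    return c+d*(z-c[2])/d[2]
def proj(cam,P):
    p=camera_params(cam);K=np.array(p["K"]);T=np.array(p["camera_from_world"])
    q=K@(T[:3,:3]@np.array(P,float)+T[:3,3]);return q[:2]/q[2]
E
python3 - <<'E'
from h import *
save("top","pics/top.png");save("scene","pics/scene.png")
print(read_time_s(),read_tcp_rot(),read_finger_gap())
Z=dict(carousel=.016,finger_knob=.074,tin_centre=.059,front_mark=.028,paint_tin=.028,squeeze_bottle=0,mixing_cup=0,marker=0,scraper=0)
for c in("top","scene"):
  for n,z in Z.items():
    try:
      for d in tip_of(c,n)[:3]: print(c,n,np.round(d["at"]),round(d["confidence"],2),ray(c,d["at"],z).round(3))
    except Exception as e: print(n,e)
E
```

```text
0.1 [ 9.76879153e-01  2.13788698e-01 -3.28937931e-04 -1.18508055e-03] 0.08521504873066765
top carousel [260. 205.] 0.97 [0.579 0.089 0.016]
top finger_knob [219. 225.] 0.9 [0.517 0.201 0.074]
top tin_centre [256. 177.] 0.84 [0.656 0.095 0.059]
top tin_centre [357. 202.] 0.67 [ 0.578 -0.2    0.059]
top front_mark [267. 230.] 0.74 [0.501 0.068 0.028]
top paint_tin [255. 179.] 0.69 [0.656 0.102 0.028]
top paint_tin [355. 208.] 0.56 [ 0.562 -0.197  0.028]
top mixing_cup [178. 159.] 0.84 [0.727 0.344 0.   ]
top marker [360. 242.] 0.61 [ 0.46  -0.213  0.   ]
top scraper [431. 241.] 0.59 [ 0.459 -0.431  0.   ]
scene carousel [288. 244.] 0.62 [0.572 0.087 0.016]
scene finger_knob [286. 275.] 0.56 [0.513 0.204 0.074]
scene finger_knob [371. 191.] 0.35 [ 0.433 -0.145  0.074]
scene tin_centre [265. 229.] 0.69 [0.635 0.098 0.059]
scene tin_centre [334. 175.] 0.59 [ 0.555 -0.167  0.059]
scene front_mark [370. 191.] 0.33 [ 0.446 -0.184  0.028]
scene paint_tin [260. 236.] 0.94 [0.648 0.103 0.028]
scene paint_tin [332. 182.] 0.87 [ 0.559 -0.163  0.028]
scene squeeze_bottle [331. 149.] 0.69 [ 0.633 -0.316  0.   ]
scene mixing_cup [185. 301.] 0.67 [0.724 0.346 0.   ]
scene marker [371. 192.] 0.5 [ 0.446 -0.205  0.   ]
scene scraper [398. 145.] 0.89 [ 0.446 -0.436  0.   ]
```

```bash
python3 - <<'E'
import cv2
a=cv2.imread("pics/top.png");b=cv2.imread("pics/scene.png")
cv2.imwrite("pics/c1.png",cv2.resize(a[120:290,140:390],None,fx=3.2,fy=3.2,interpolation=3)[:544,:800])
E
```

```text
(no output)
```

View pics/c1.png

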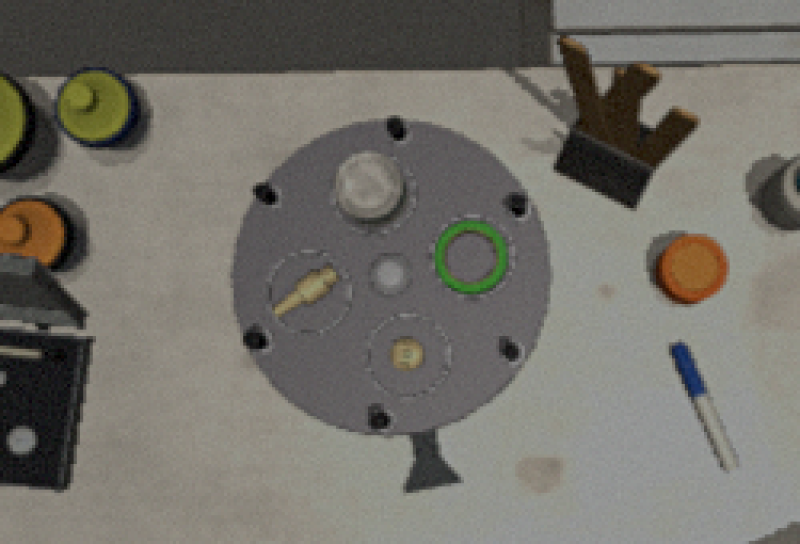

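View pics/scene.png

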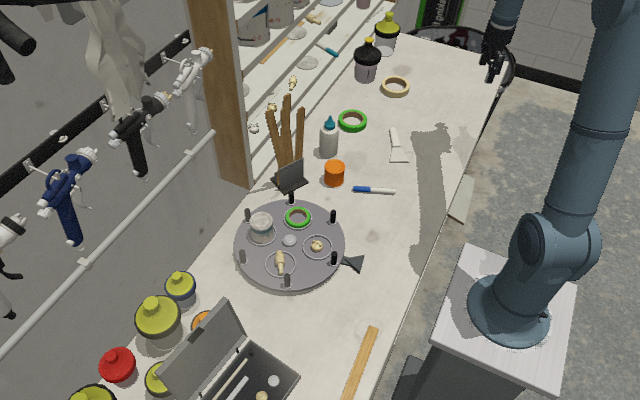

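The crop shows the grey tin on the far side of the deck at top-image px (256,178). The hub is at (262,206), and the arrow runs from (273,256) to (275,272). The orange tin at px (357,204) is off the carousel and is the look-alike. Brushes stand close to the right/far rim, so I'll push knobs clockwise on the near/left side. First, a closer look from the wrist camera.

```bash
cat >> h.py <<'E'
def Q(a): return [np.cos(a/2),np.sin(a/2),0.,0.]
E
python3 - <<'E'
from h import *
for a in (0,90,180,-90):
  q=inverse_kinematics([.45,.07,.40],Q(np.radians(a))); print(a,None if q is None else np.round(q,2))
a=np.radians(0)
move_ptp([.45,.07,.40],Q(a)); move_gripper(0.0)
print(read_time_s(),read_qpos())
save("wrist","pics/w1.png")
p=camera_params("wrist");T=np.array(p["camera_from_world"]);print(np.array(p["K"])[0,0],-T[:3,:3].T@T[:3,3],T[2,:3])
for n,z in dict(carousel=.016,finger_knob=.074,tin_centre=.059,front_mark=.028,paint_tin=.028).items():
  for d in tip_of("wrist",n)[:2]: print(n,np.round(d["at"]),round(d["confidence"],2),ray("wrist",d["at"],z).round(4))
print(read_time_s())
E
```

```text
0 [ 0.51 -0.08 -0.7   1.8  -0.05  1.4  -1.75]
90 [ 0.53 -0.08 -0.72  1.8  -0.05  1.4  -0.18]
180 [ 0.61 -0.08 -0.79  1.8  -0.06  1.4   1.4 ]
-90 [-1.55 -0.4   1.04  1.87  0.34  1.49  2.56]
4.25 [ 0.51146764 -0.08062423 -0.70098808  1.80470648 -0.05268972  1.39879144
 -1.74962712]
340.06182536228204 [0.52901353 0.06893407 0.52362542] [-3.08629215e-01  3.28024402e-04 -9.51182369e-01]
carousel [306.  54.] 0.61 [0.5756 0.0787 0.016 ]
finger_knob [210. 104.] 0.56 [0.5113 0.2002 0.074 ]
finger_knob [307.  55.] 0.41 [0.5697 0.0759 0.074 ]
tin_centre [513.  57.] 0.65 [ 0.5685 -0.1836  0.059 ]
paint_tin [505.  57.] 0.94 [ 0.5715 -0.19    0.028 ]
4.55
```

View pics/w1.png

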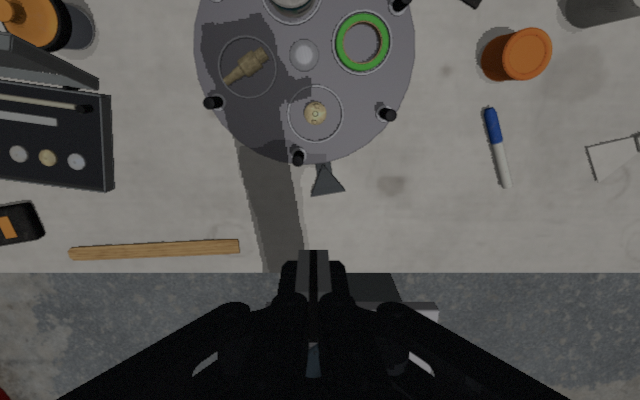

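The wrist image shows four knob tops at about px (213,101), (298,156), (388,113) and (399,4). The hub is at (304,55), and the arrow runs from its tip at (322,163) to an end midpoint of (327,193). I'll compute the axis from these.

```bash
python3 - <<'E'
from h import *
from scipy.optimize import least_squares
k=np.array([ray("wrist",p,.074)[:2] for p in [(211,101),(298,156),(387,113),(399,4)]])
t=np.array([ray("top",(140+x/3.2,120+y/3.2),.074)[:2] for x,y in [(395,124),(520,202),(510,346),(378,416),(253,338),(264,190)]])
def f(v,obs,ids): 
    a=v[2]+np.radians(60)*np.array(ids); return (v[:2]+.135*np.c_[np.cos(a),np.sin(a)]-obs).ravel()
for o,ids in((k,[0,1,2,3]),(t,[4,3,2,1,0,5])):
    r=least_squares(f,[.575,.085,2.1],args=(o,ids)); print(r.x.round(4),np.degrees(r.x[2]),abs(r.fun).max().round(4))
print("hub",ray("wrist",(304,55),.03),ray("top",(140+390/3.2,120+274/3.2),.03))
for c,ps in(("wrist",[(322,166),(327,193)]),("top",[(140+424/3.2,120+436/3.2),(140+432/3.2,120+485/3.2)])):
    print(c,[ray(c,p,.014).round(4) for p in ps])
E
```

```text
[0.5741 0.0831 2.0256] 116.05988960501969 0.0087
[0.5755 0.0804 2.0301] 116.31788523371968 0.0032
hub [0.57348355 0.08100358 0.03      ] [0.57449438 0.08228391 0.03      ]
wrist [array([0.4185, 0.0552, 0.014 ]), array([0.3755, 0.047 , 0.014 ])]
top [array([0.4233, 0.0534, 0.014 ]), array([0.378 , 0.0465, 0.014 ])]
```

```bash
cat >> h.py <<'E'
AX=np.array([.5745,.082]); R=.135
def P(th,z): t=np.radians(th); return [AX[0]+R*np.cos(t),AX[1]+R*np.sin(t),z], Q(t-np.pi/2)
def sweep(th0,th1,z=.062,step=10,v=.08):
    fm=0
    n=max(1,int(np.ceil(abs(th1-th0)/step)))
    for th in np.linspace(th0,th1,n+1)[1:]:
        movel(*P(th,z),speed=v); fm=max(fm,np.linalg.norm(read_ft_force()))
    print("swept to",th1,"F",round(fm,1),"t",read_time_s())
E
python3 - <<'E'
from h import *
move_ptp(*P(252,.16)); print(read_qpos().round(2))
movel(*P(252,.062)); print(read_ft_force().round(1),read_time_s())
sweep(252,222)
save("scene","pics/s2.png")
E
```

```text
[ 0.59  0.35 -0.67  1.93  0.27  0.95  1.05]
[-0.3 -0.4 -0.1] 7.725
swept to 222 F 1.0 t 9.05
```

View pics/s2.png

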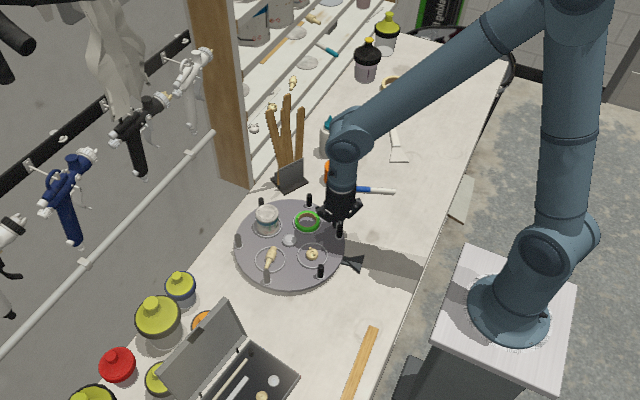

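The deck is turning with the finger: the tin is now at (267,215) in the scene image, everything is in its well, and the force is about 1 N. I'll continue the stroke, then take the next knob.

```bash
python3 - <<'E'
from h import *
sweep(222,154)
movel(*P(159,.062)); movel(*P(159,.13)); move_ptp(*P(223,.13)); movel(*P(223,.062))
sweep(223,136)
movel(*P(141,.062)); movel(*P(141,.16)); move_ptp([.52,.08,.40],Q(0))
save("wrist","pics/w2.png")
for n,z in dict(carousel=.016,finger_knob=.074,tin_centre=.059,paint_tin=.028).items():
  for d in tip_of("wrist",n)[:3]:
    p=ray("wrist",d["at"],z); e=p[:2]-AX
    print(n,np.round(d["at"]),round(d["confidence"],2),p.round(4),np.degrees(np.arctan2(e[1],e[0]))%360)
print(read_time_s(), read_ft_force().round(1))
E
```

```text
swept to 154 F 1.5 t 12.1333
swept to 136 F 1.3 t 18.75
carousel [312. 107.] 0.84 [0.5727 0.081  0.016 ] 208.94489623522605
carousel [583.  60.] 0.21 [ 0.6364 -0.2919  0.016 ] 279.39314838309735
finger_knob [401.  38.] 0.59 [ 0.6557 -0.0256  0.074 ] 307.01568547167096
tin_centre [333. 162.] 0.94 [0.5023 0.0512 0.059 ] 203.09622925267695
tin_centre [511. 108.] 0.63 [ 0.5745 -0.1806  0.059 ] 270.0106714433263
paint_tin [502. 108.] 0.83 [ 0.5733 -0.1858  0.028 ] 269.74524935110486
paint_tin [332. 154.] 0.61 [0.5084 0.0518 0.028 ] 204.57039647318487
21.0667 [ 0.6  0.5 -0. ]
```

View pics/w2.png

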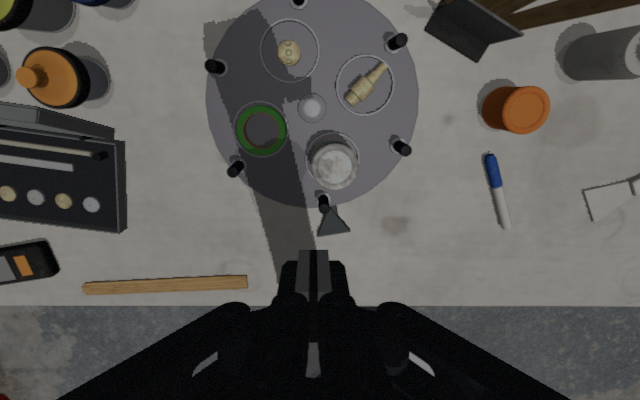

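The tin is close now at px (333,163), with the arrow's end midpoint at about (334,234), so some clockwise turn remains. I'll enlarge the crop to measure it.

```bash
python3 - <<'E'
import cv2
a=cv2.imread("pics/w2.png")
cv2.imwrite("pics/c2.png",cv2.resize(a[95:245,200:420],None,fx=3.6,fy=3.6,interpolation=3))
E
```

```text
(no output)
```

View pics/c2.png

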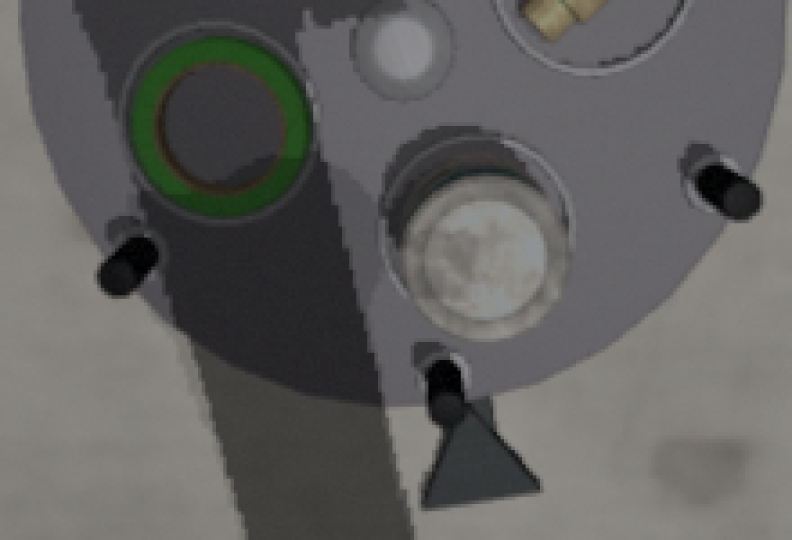

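```bash
cat >> h.py <<'E'
def cr(cam,p,z,o=(200,95),s=3.6): return ray(cam,((p[0]+.5)/s-.5+o[0],(p[1]+.5)/s-.5+o[1]),z)
def ang(p): e=np.array(p[:2])-AX; return np.degrees(np.arctan2(e[1],e[0]))%360, np.linalg.norm(e)
E
python3 - <<'E'
from h import *
for n,p,z in [("hub",(403,45),.032),("lid",(486,256),.09),("k",(118,275),.074),("k",(448,402),.074),("k",(740,200),.074),
  ("p",(423,508),.014),("p",(541,490),.014),("tapewell",(218,122),.035),("well",(477,230),.035)]:
    q=cr("wrist",p,z); print(n,q.round(4),*np.round(ang(q),4))
E
```

```text
hub [0.5743 0.0813 0.032 ] 252.0125 0.0007
lid [0.5041 0.0513 0.09  ] 203.5394 0.0768
k [0.4931 0.1878 0.074 ] 127.5678 0.1335
k [0.443  0.0637 0.074 ] 187.9052 0.1328
k [ 0.5216 -0.0425  0.074 ] 246.9898 0.1353
p [0.3714 0.0723 0.014 ] 182.7328 0.2034
p [0.3803 0.0193 0.014 ] 197.8906 0.2041
tapewell [0.5452 0.1537 0.035 ] 112.2048 0.0774
well [0.5026 0.0515 0.035 ] 202.9647 0.078
```

The measurements agree: tin at 203.3°, pointer at 190.3° and knob at 127.5°, with the finger stopped at 136° (8.5° behind the knob). About 13° remain, so the finger should stop at about 123°.

```bash
python3 - <<'E'
from h import *
move_ptp(*P(142,.13)); movel(*P(142,.062))
sweep(142,123,step=5,v=.05)
movel(*P(129,.062),speed=.05); movel(*P(129,.16)); move_ptp([.52,.08,.40],Q(0))
a=save("wrist","pics/w3.png")[:,:,::-1]
cv2.imwrite("pics/c3.png",cv2.resize(a[95:245,200:420],None,fx=3.6,fy=3.6,interpolation=3))
for n,z in dict(tin_centre=.059,paint_tin=.028).items():
  for d in tip_of("wrist",n)[:2]: p=ray("wrist",d["at"],z); print(n,np.round(d["at"]),round(d["confidence"],2),ang(p))
print(read_time_s())
E
```

```text
swept to 123 F 0.8 t 24.275
tin_centre [320. 165.] 0.63 (np.float64(188.34111768653545), np.float64(0.07791988385122149))
paint_tin [321. 158.] 0.81 (np.float64(190.41469414509268), np.float64(0.0750330484583845))
paint_tin [503. 108.] 0.77 (np.float64(269.5288517885731), np.float64(0.26854131485571264))
26.6917
```

View pics/c3.png

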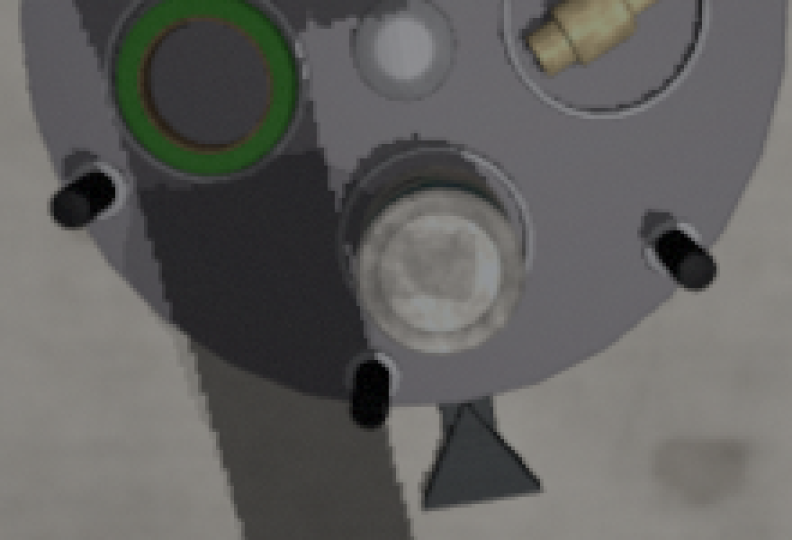

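In this view the lid centre is at crop px (441,270), the well centre at about (435,243), and the knob tops at (71,207), (370,411) and (695,270). The arrow hasn't moved, and all parts are in their wells. I'll put numbers on it.

```bash
python3 - <<'E'
from h import *
for n,p,z in [("lid",(441,270),.09),("k",(71,207),.074),("k",(370,411),.074),("k",(695,270),.074),
  ("p",(423,508),.014),("p",(541,490),.014),("well",(435,245),.035)]:
    q=cr("wrist",p,z); print(n,q.round(4),*np.round(ang(q),4))
a=save("top","pics/t3.png")[:,:,::-1]
for n,z in dict(tin_centre=.059,paint_tin=.028,carousel=.016).items():
  for d in tip_of("top",n)[:2]: p=ray("top",d["at"],z); print(n,np.round(d["at"]),round(d["confidence"],2),p.round(3),ang(p))
E
```

```text
lid [0.4983 0.0678 0.09  ] 190.5674 0.0775
k [0.5179 0.2034 0.074 ] 115.0013 0.1339
k [0.4387 0.0942 0.074 ] 174.8607 0.1364
k [ 0.4948 -0.0274  0.074 ] 233.9309 0.1354
p [0.3708 0.0725 0.014 ] 182.6627 0.204
p [0.3797 0.0196 0.014 ] 197.7618 0.2046
well [0.4958 0.0687 0.035 ] 189.5702 0.0798
tin_centre [263. 233.] 0.97 [0.491 0.077 0.059] (np.float64(183.31801867258883), np.float64(0.08335610600998121))
tin_centre [355. 204.] 0.65 [ 0.573 -0.194  0.059] (np.float64(269.61069479245816), np.float64(0.2763891604194781))
paint_tin [354. 204.] 0.7 [ 0.573 -0.195  0.028] (np.float64(269.73456057009685), np.float64(0.27722875943915065))
paint_tin [268. 229.] 0.65 [0.504 0.064 0.028] (np.float64(194.54907477111254), np.float64(0.0730308259173389))
carousel [262. 206.] 0.88 [0.576 0.082 0.016] (np.float64(24.169053899462668), np.float64(0.001163911295432447))
carousel [256. 180.] 0.55 [0.653 0.1   0.016] (np.float64(12.98942584222104), np.float64(0.08061972776882281))
```

```bash
python3 -c "
from h import *
print(read_ft_force().round(1),abs(read_joint_vel()).max(),read_time_s()); sign_off()"
```

```text
[ 0.1 -0.5  0.4] 0.006927153864870218 26.8917
the job is handed in; nothing more can be done
```

I turned the carousel about 180° clockwise, and the paint tin now stands in line with the pointer. The job is handed in at 26.9 s. I used three gentle knob pushes with the closed fingertips on the near and left side, away from the brushes, and then raised the arm clear.

**Last wrist-camera check:**

| Item | Angle about the axis |
|---|---|
| Tin, from its lid | 190.6° |
| Tin's well | 189.6° |
| Well, worked out from the knobs | about 189.6° |
| Pointer | about 190.2° |

- **Alignment:** this puts the tin within about 1 mm of the line.
- **Parts on the carousel:** those in the last close view (tin, tape roll, coupler) were still in their wells. The air cap was outside that crop; it was in its well in the view before the last 13° push.
- **Forces:** wrist force readings, taken after each short push segment, stayed at or below 1.5 N.

**Disagreements:** the trained network in the coarser top camera scattered around that value, at 183° for the tin's centre and 195° for its base. In the last wrist picture it gave 188° and 190°. I trusted the close-up wrist geometry.

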